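Open the luthier's screw press and rack the glued neck block

ROBOT

A 7-joint arm with a two-finger parallel gripper is mounted at the origin on the work surface. World frame = base frame: x ahead of the robot, y to its left, z up, the work surface at z = 0. Lengths are in m, angles in rad, forces in N, time in s.
With the tool pointing down it reaches from about 0.4 to 0.85 m from the base axis. Payload 4.5 kg.
Tool frame: the origin (TCP) lies at the very end of the fingers, on their centre line; the grasp point (between the pads) lies 19 mm behind it (robot.pinch_z is the distance from the TCP to the grasp point, in m); z points along the fingers, y is the line along which they close (so a half turn about z gives the same grasp; the last joint's range is limited). The gripper opens to 85 mm and grips with 20 to 120 N. Pads are 22 mm wide; open, the fingers measure 114 mm over their backs; the gripper's body (76 mm by 85 mm) begins 54 mm behind the grasp point. The pads swing forward as they close: fully open they stand 13 mm farther back than shut.
Start: joints at [1.262, 0.689, -0.195, 1.565, 0.157, 0.902, -0.215], TCP at [0.21, -0.589, 0.231] pointing down, gripper open.
Joint ranges: [-3.01, 3.01], [-0.46, 2.08], [-1.47, 1.51], [0.13, 2.56], [-1, 4.14], [0.04, 2.09], [-2.66, 2.66]. Speed limits (rad/s): [2.57, 2.57, 3.14, 3.14, 3.14, 3.14, 3.14].

INTERFACE

Orientations are given as a unit quaternion [x, y, z, w].
In Python, from workcell import robot gives the robot as it stands.
- The arm moves only by the shell command python3 -m jog 'ROWS'. ROWS is JSON, a list of rows, each a list of 7 numbers: the closure in counts, from 0 (fully open) to 255 (shut), then the shift along the world's x, y, z in cm, then the turn, a rotation vector about the world's x, y, z in degrees. In form: [[gripper, dx, dy, dz, ax, ay, az], ...]. A call has 1 to 5 rows; each row is the pose to reach, as a shift and turn from the pose commanded when the call began; what a row does not reach only later rows make up. A row lasts 1/10 s, in which the tool goes at most 50 mm and 8.59 degrees, less where a joint would pass 70% of its speed; a pose out of reach is approached as far as the arm can. A call with a gripper value outside its range is refused whole. The fingers move at their own pace and stop on an object; the grip force is fixed at half the most. Time passes only in rows, so rows that repeat a pose let the fingers close. It gives the time, the measured TCP pose, the force, the opening and the grip force at its end, in the units of the state.
- robot.get_obs(): the state, without advancing time (a new reading comes with each control period).
- robot.snapshot(name): name is "scene" or "top"; returns the picture (400x640x3 uint8, red, green, blue); there is no depth.
- robot.calibration(name): a dict with "fx", "fy", "cx", "cy" (pixels), "k1" (the pictures are not rectified: a ray, as slopes to the right and down, at radius r is drawn at 1 + k1 r^2 times it, then the intrinsics apply), "T" (4x4, takes a point from camera to world coordinates). Camera axes: x right, y down, z forward; pixel columns grow to the right and rows downward; lengths in m; the calibration is good to about 2 mm. A picture is of the moment at which its call begins. calibration takes no time and is no camera call.
- robot.job_done(): hands the job in; it is judged then, once.
The state is a dict: "clock": time; "qpos": joint angles; "joint_vel": joint speeds; "joint_efforts": joint torques, N m; "tool_pos": TCP position; "eef_rot": TCP orientation; "contact_force": force on the tool from outside, world axes, zero at the start; "moment": the same for the moment, N m; "opening": finger opening in m; "gripper_force": force on a finger pad.
Only numpy, scipy, OpenCV 4.12 (cv2) and the standard library are available. Lean on these libraries where they do the work, as an engineer would, in place of code of your own. Each camera call takes 0.05 s, during which the arm holds its last target. There are 200 camera calls.

TASK

The glue on the neck block has cured. Wind the press's handwheel up by its handle until the screw comes fully up and press it snugly but gently against its rubber stop, never forcing the wheel; then draw the block straight out of the press and lay it gently, flat, inside the plywood tray, and let go. Leave the screw up there, and do not disturb the other things on the bench.

Things in the scene. Friction and masses are not known exactly. Their poses are not given: they have to be found in the camera images.
- press: Grey cast bench screw press, fixed. Origin on the bench under the screw axis; z up, x from the open front (robot side) to the column at the back. Base 110 mm wide, 30 mm high, from x -80 to +140 mm. Column at x 90 to 140 mm. Head round the screw 60 mm across, z 115 to 155 mm. Steel guide rails 10 mm high, 39 mm apart, on the base from x -55 to +20 mm lead the block along x.
- pin_tip (a point): Lower tip of the steel pin (10 mm thick, 16 mm long) under the screw's round pad (36 mm across, 12 mm thick), on the screw axis. It stands in the block's hole at the start, holding the block, and rises with the screw; it clears the block, by about 3 mm, when the screw is fully up.
- wheel_centre (a point): Centre of the top face of the hub of the dark steel handwheel (rim radius 45 mm, 12 mm thick, three spokes), on the vertical screw axis. Turned counter-clockwise seen from above it rises with the screw, 12 mm per full turn. It takes about 1.2 to 1.7 turns to come fully up; just where it ends is not known and must be felt. It stays where it is left.
- stop (a point): Top of the press's head on the screw axis; hidden inside is the rubber stop washer. Slow turning takes about 4 N at the handle, and some 2 N more per rad/s. From first contact with the washer the push at the handle grows by about 1.7 N per mm of handle travel. Snug is a push of 10 to 20 N in all, kept up for half a second; over 28 N is forcing. Let go, it springs back a little, which is fine.
- handwheel (a joint): Twist (rad) of the wheel in its springy rubber-bushed hub, relative to the screw (not the winding angle): 0 when nobody turns it, positive when pushed counter-clockwise seen from above; 0.0056 rad per N of push at the handle (8 N m/rad, stiff). Turning the wheel against the thread's friction alone twists it about 0.02 rad.
- handle_grip (a point): Grip point on the axis of the wheel's black handle: an upright plain cylinder 18 mm in diameter, 52 mm long, on the rim 45 mm from the screw axis, spinning freely on its own pin, so the hand need not turn as it goes round. The point is 35 mm above its foot, 17 mm below its top. The screw end in the hub is 6 mm above the handle's foot; nothing else is higher.
- block_centre (a point): Centre (half-way up) of the loose dark wood neck block, 150 x 34 x 24 mm (x, y, z), about 0.1 kg, lying on the press's base with its x along the press's x. A 17 mm through hole, 55 mm from the centre towards +x, is under the pad. Its -x end stands out of the press towards the robot.
- block_end (a point): Point of the block 50 mm from its centre towards the -x end, half-way up (12 mm above the underside): a good place to grip it across its 34 mm width, from above. Here it overhangs the press's base, 30 mm clear of the bench.
- tray: Open shallow plywood tray, fixed, outer 230 x 130 x 14 mm, walls 6 mm, floor 5 mm thick, to the left or the right of the press. Origin under its centre, on the bench; its long side is its x.
- glue_mid (a point): Middle of a white glue bottle, 54 mm across, 140 mm high, standing on the bench; to be left alone.
- jar_mid (a point): Middle of a small amber jar, 60 mm across, 70 mm high, standing on the bench; to be left alone.
- driver: Screwdriver with a black handle, lying on the bench; to be left alone.
There are look-alikes about, which are no part of the job. Of the things that look like the press, the largest one is meant.

How it is judged:
By the outcome, as a careful person would: the job done as asked, in the order asked, and still so for the second after the job is handed in, with the robot touching nothing.
It also fails if it takes over 72 s, if anything falls off the work surface, if the arm or the gripper's body presses on something with over 40 N, if the wrist force passes 120 N, or if a joint passes its speed limit or range.

## Working session

There is one attempt and no reset: what is moved stays moved. The work goes in short steps, Python scripts to look and compute and a shell command to move; the robot and the scene stay as the last step left them, time stands still between calls to the robot, and variables do not carry over. Pictures are saved under pics/ and viewed, at most 10 in all, crops included, and the job is handed in when it is done.

```bash
mkdir -p pics; cat > h.py <<'E'
import numpy as np, cv2
from workcell import robot
def cal(n):
    c=robot.calibration(n); return c,np.array(c["T"])
def ray(n,u,v):
    c,T=cal(n); xd,yd=(u-c["cx"])/c["fx"],(v-c["cy"])/c["fy"]
    x,y=xd,yd
    for _ in range(20):
        s=1+c["k1"]*(x*x+y*y); x,y=xd/s,yd/s
    return T[:3,3],T[:3,:3]@np.array([x,y,1.])
def onz(n,u,v,z):
    o,d=ray(n,u,v); return o+d*(z-o[2])/d[2]
def pix(n,p):
    c,T=cal(n); q=T[:3,:3].T@(np.array(p)-T[:3,3]); x,y=q[:2]/q[2]; s=1+c["k1"]*(x*x+y*y)
    return np.array([c["fx"]*x*s+c["cx"],c["fy"]*y*s+c["cy"]])
def tri(l):
    A=np.zeros((3,3));b=np.zeros(3)
    for n,u,v in l:
        o,d=ray(n,u,v); d=d/np.linalg.norm(d); M=np.eye(3)-np.outer(d,d); A+=M;b+=M@o
    return np.linalg.solve(A,b)
def snap(n,f):
    im=robot.snapshot(n)[:,:,::-1].copy(); cv2.imwrite(f"pics/{f}.png",im); return im
E
python3 - <<'E'
from h import *
for n in("scene","top"): snap(n,n+"0"); print(np.round(cal(n)[1],3))
print(robot.get_obs()["eef_rot"], robot.pinch_z)
E
```

```text
[[-0.79   0.382 -0.48   0.982]
 [ 0.613  0.512 -0.602  0.547]
 [ 0.016 -0.77  -0.638  0.73 ]
 [ 0.     0.     0.     1.   ]]
[[-0.014 -0.986  0.164  0.355]
 [-1.     0.012 -0.013  0.005]
 [ 0.011 -0.164 -0.986  1.265]
 [ 0.     0.     0.     1.   ]]
[ 9.85341593e-01  1.70590877e-01 -2.10544016e-04 -8.07894856e-04] 0.0187
```

View pics/scene0.png

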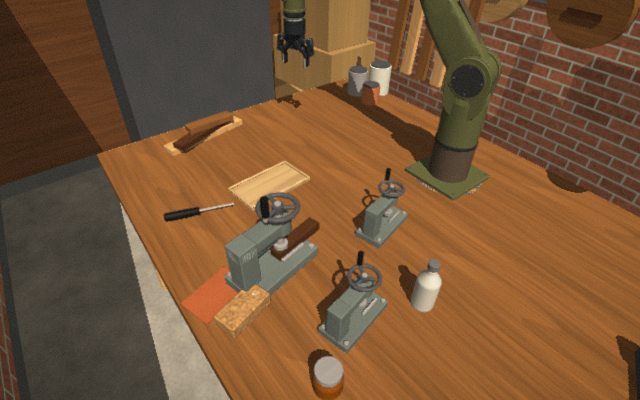

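View pics/top0.png

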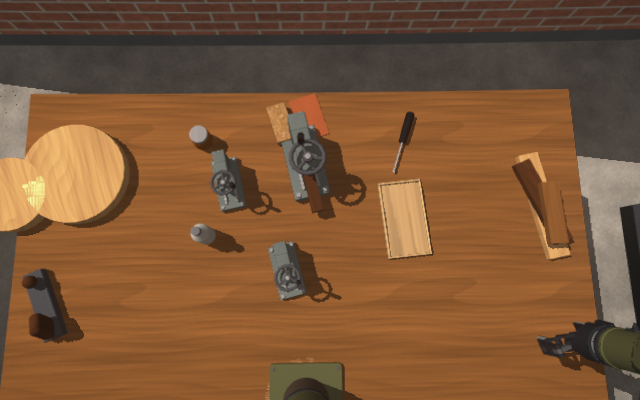

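The pictures show three presses. In the top view they are at (305,160), (228,183) and (287,270). The one at (305,160), scene (270,245), is the largest and the only one holding a dark block, so it is the one meant. The tray is at top (405,219), the bottle at (203,233), the jar at (200,135) and the driver at (405,140). I'll confirm with one enlarged crop.

```bash
python3 - <<'E'
from h import *
a=cv2.imread("pics/top0.png")[90:220,255:355]; b=cv2.imread("pics/scene0.png")[185:305,215:335]
a=cv2.resize(a,(400,520),interpolation=cv2.INTER_CUBIC); b=cv2.resize(b,(400,400),interpolation=cv2.INTER_CUBIC)
o=np.zeros((520,800,3),np.uint8); o[:,:400]=a; o[:400,400:]=b; cv2.imwrite("pics/crop1.png",o)
E
```

```text
(no output)
```

View pics/crop1.png

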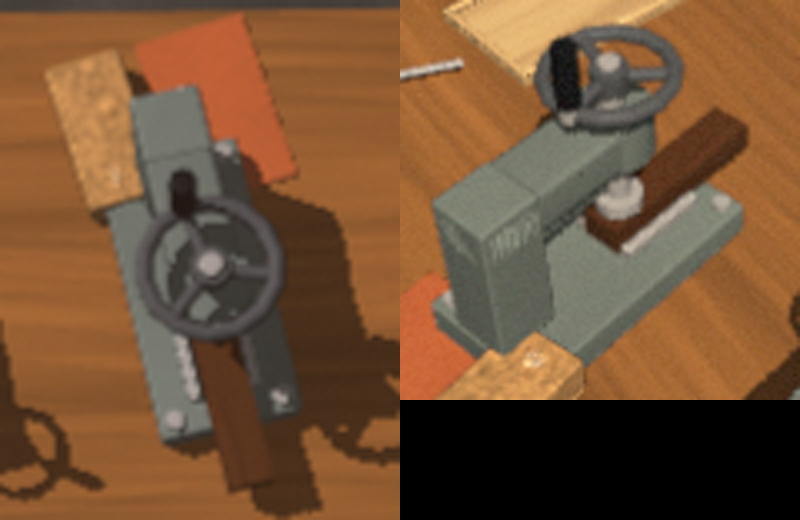

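```bash
python3 - <<'E'
from h import *
np.set_printoptions(precision=4,suppress=True)
t=lambda x,y:("top",255+x/4-.4,90+y/4-.4)
s=lambda x,y:("scene",215+(x-400)/3.333-.4,185+y/3.333-.4)
hub=tri([t(211,262),s(608,60)]); print("hub",hub)
top=tri([t(182,177),s(566,42)]); print("htop",top, np.hypot(*(top-hub)[:2]))
mid=tri([t(182,193),s(566,77)]); print("hmid",mid)
# base corners z=.03, front-left, front-right ; 
for p in [(163,440),(300,408)]: print("base front",onz(*t(*p)[:],.03))
for p in [(228,488),(272,478),(197,345),(243,345)]: print("blk z54",onz(*t(*p),.054))
print("scene blk end", onz(*s(748,122),.054),onz(*s(714,108),.054))
# tray corners in top pixels
im=cv2.imread("pics/top0.png"); hsv=cv2.cvtColor(im,cv2.COLOR_BGR2HSV)
roi=im[165:275,365:445].astype(int)
m=(roi[:,:,0]>90).astype(np.uint8)
cs,_=cv2.findContours(m,cv2.RETR_EXTERNAL,cv2.CHAIN_APPROX_NONE); c=max(cs,key=cv2.contourArea)
r=cv2.minAreaRect(c); print(r)
B=cv2.boxPoints(r)+[365,165]; P=np.array([onz("top",*b,.014) for b in B]); print(P,P.mean(0))
E
```

```text
hub [ 0.6613 -0.0116  0.1953]
htop [0.7023 0.0075 0.2434] 0.04523668517963821
hmid [0.7028 0.0067 0.2142]
base front [0.5718 0.0236 0.03  ]
base front [ 0.5949 -0.0793  0.03  ]
blk z54 [ 0.5315 -0.0238  0.054 ]
blk z54 [ 0.5384 -0.0561  0.054 ]
blk z54 [ 0.6386 -0.0026  0.054 ]
blk z54 [ 0.6382 -0.0366  0.054 ]
scene blk end [ 0.5289 -0.0277  0.054 ] [ 0.5408 -0.0573  0.054 ]
((39.18000411987305, 53.2599983215332), (76.3675308227539, 43.557777404785156), 81.8698959350586)
[[ 0.6212 -0.2262  0.014 ]
 [ 0.6388 -0.3587  0.014 ]
 [ 0.409  -0.3771  0.014 ]
 [ 0.3924 -0.2485  0.014 ]] [ 0.5154 -0.3026  0.014 ]
```

```bash
python3 -m jog '[[0,1,1,4,0,0,-7],[0,5,6,8,0,0,-7],[0,9,10,8,0,0,-7],[0,12,14,8,0,0,-7],[0,15,18,8,0,0,-7]]'; python3 -m jog '[[0,3.2,3.8,0,0,0,0],[0,6.4,7.6,0,0,0,0],[0,9.6,11.4,0,0,0,0],[0,12.8,15.2,0,0,0,0],[0,16,19,0,0,0,0]]'
```

```text
clock: 0.6
tool_pos: [0.3436, -0.43, 0.311]
eef_rot: [0.994, 0.11, 0.0, 0.0]
contact_force: [-0.2, 0.1, -0.6]
opening: 0.0853
gripper_force: 0.0
clock: 1.1
tool_pos: [0.5032, -0.2397, 0.3104]
eef_rot: [0.994, 0.11, -0.0, -0.0]
contact_force: [1.6, -1.3, 0.3]
opening: 0.0851
gripper_force: 0.0
```

```bash
python3 -m jog '[[0,3.2,4.2,0,0,0,0],[0,6.4,8.4,0,0,0,0],[0,9.6,12.6,0,0,0,0],[0,13,16.8,0,0,0,0],[0,17,21,0,0,0,0]]'; python3 -m jog '[[0,1.2,1.6,0,0,0,0],[0,1.2,1.6,0,0,0,0],[0,1.2,1.6,0,0,0,0]]'
```

```text
clock: 1.6
tool_pos: [0.6591, -0.0443, 0.3103]
eef_rot: [0.994, 0.11, -0.001, -0.0]
contact_force: [0.5, -0.8, 0.0]
opening: 0.0852
gripper_force: 0.0
clock: 1.9
tool_pos: [0.6701, -0.0308, 0.3099]
eef_rot: [0.994, 0.11, -0.001, 0.0]
contact_force: [-1.0, -0.8, 0.8]
opening: 0.0856
gripper_force: 0.0
```

```bash
python3 -m jog '[[0,1.6,1.9,0,0,0,0],[0,3.2,3.8,0,0,0,0],[0,3.2,3.8,-2,0,0,0],[0,3.2,3.8,-2,0,0,0],[0,3.2,3.8,-2,0,0,0]]'; python3 - <<'E'
from h import *
a=snap("top","t1")[90:220,255:355]; b=snap("scene","s1")[165:285,205:325]
o=np.zeros((520,800,3),np.uint8); o[:,:400]=cv2.resize(a,(400,520),interpolation=2); o[:400,400:]=cv2.resize(b,(400,400),interpolation=2); cv2.imwrite("pics/crop2.png",o)
E
```

```text
clock: 2.4
tool_pos: [0.7017, 0.0049, 0.2905]
eef_rot: [0.994, 0.109, -0.001, 0.001]
contact_force: [0.5, 0.5, 0.2]
opening: 0.0853
gripper_force: 0.0
```

View pics/crop2.png

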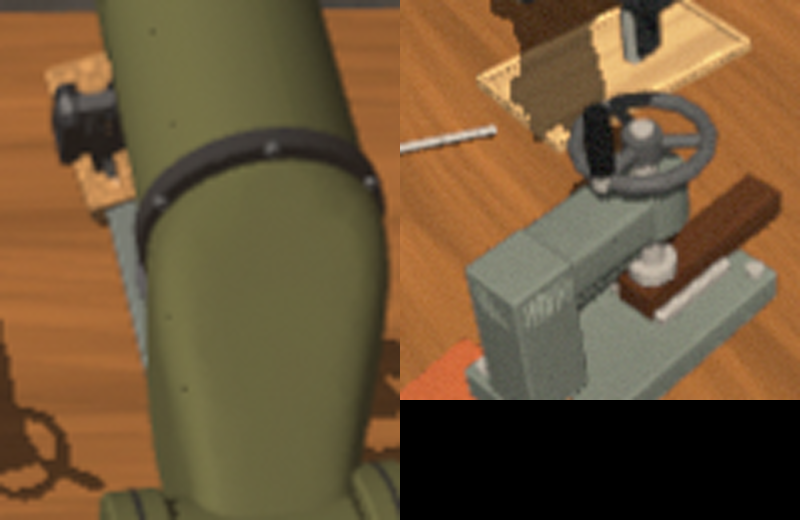

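The arm now hides the press from the top camera. In the scene crop the handle (598,140) and wheel are undisturbed, with an open finger (640,35) above and beyond the handle. I'll descend and close.

```bash
python3 -m jog '[[0,0,0.1,-2.5,0,0,0],[0,0,0.1,-5,0,0,0],[0,0,0.1,-7,0,0,0],[0,0,0.1,-8.1,0,0,0],[0,0,0.1,-8.1,0,0,0]]'; python3 -m jog '[[120,0,0,0,0,0,0],[160,0,0,0,0,0,0],[220,0,0,0,0,0,0],[220,0,0,0,0,0,0],[220,0,0,0,0,0,0]]'; python3 -m jog '[[220,0,0,0,0,0,0],[220,0,0,0,0,0,0],[220,0,0,0,0,0,0]]'
```

```text
clock: 3.0
tool_pos: [0.7018, 0.0078, 0.2087]
eef_rot: [0.994, 0.11, -0.001, 0.0]
contact_force: [0.4, 0.3, -0.2]
opening: 0.0856
gripper_force: 0.0
clock: 3.5
tool_pos: [0.7032, 0.0076, 0.2105]
eef_rot: [0.994, 0.11, 0.001, 0.001]
contact_force: [-0.0, -2.6, 2.4]
opening: 0.0163
gripper_force: 58.4
clock: 3.8
tool_pos: [0.7032, 0.0077, 0.2103]
eef_rot: [0.994, 0.11, 0.001, 0.001]
contact_force: [1.3, -1.9, 4.5]
opening: 0.0166
gripper_force: 58.4
```

```bash
cat > arc.py <<'E'
import sys,numpy as np
a0,step,n=map(float,sys.argv[1:4]); R=float(sys.argv[4]) if len(sys.argv)>4 else 4.5
for i in range(1,int(n)+1):
    a,b=np.radians([a0,a0+i*step]); print(round(R*(np.cos(b)-np.cos(a)),2),round(R*(np.sin(b)-np.sin(a)),2),round(1.2*i*step/360,2),end=" | ")
print()
E
for a in 24.6 114.6 204.6 294.6; do python3 arc.py $a 18 5; done; python3 arc.py 24.6 6 5
```

```text
-0.78 1.17 0.06 | -1.88 2.05 0.12 | -3.2 2.54 0.18 | -4.61 2.6 0.24 | -5.96 2.22 0.3 | 
-1.17 -0.78 0.06 | -2.05 -1.88 0.12 | -2.54 -3.2 0.18 | -2.6 -4.61 0.24 | -2.22 -5.96 0.3 | 
0.78 -1.17 0.06 | 1.88 -2.05 0.12 | 3.2 -2.54 0.18 | 4.61 -2.6 0.24 | 5.96 -2.22 0.3 | 
1.17 0.78 0.06 | 2.05 1.88 0.12 | 2.54 3.2 0.18 | 2.6 4.61 0.24 | 2.22 5.96 0.3 | 
-0.22 0.42 0.02 | -0.48 0.81 0.04 | -0.78 1.17 0.06 | -1.12 1.5 0.08 | -1.48 1.79 0.1 |
```

```bash
python3 -m jog '[[220,-0.22,0.42,0.02,0,0,0],[220,-0.48,0.82,0.04,0,0,0],[220,-0.78,1.19,0.06,0,0,0],[220,-1.12,1.53,0.08,0,0,0],[220,-1.5,1.79,0.1,0,0,0]]'
```

```text
clock: 4.3
tool_pos: [0.6895, 0.0246, 0.2114]
eef_rot: [0.994, 0.109, 0.002, 0.002]
contact_force: [3.6, -3.9, 3.0]
opening: 0.0164
gripper_force: 58.4
```

```bash
python3 arc.py 54.6 18 5
```

```text
-1.26 0.63 0.06 | -2.65 0.83 0.12 | -4.04 0.6 0.18 | -5.29 -0.06 0.24 | -6.27 -1.06 0.3 |
```

```bash
python3 -m jog '[[220,-1.26,0.63,0.06,0,0,0],[220,-2.65,0.83,0.12,0,0,0],[220,-4.04,0.6,0.18,0,0,0],[220,-5.29,-0.06,0.24,0,0,0],[220,-6.27,-1.06,0.3,0,0,0]]'
```

```text
clock: 4.8
tool_pos: [0.629, 0.0199, 0.2143]
eef_rot: [0.994, 0.111, 0.006, -0.002]
contact_force: [10.8, 3.8, -4.5]
opening: 0.016
gripper_force: 58.6
```

```bash
python3 -m jog '[[220,-0.63,-1.26,0.06,0,0,0],[220,-0.83,-2.65,0.12,0,0,0],[220,-0.6,-4.04,0.18,0,0,0],[220,0.06,-5.29,0.24,0,0,0],[220,1.06,-6.27,0.3,0,0,0]]'
```

```text
clock: 5.3
tool_pos: [0.6293, -0.0417, 0.2167]
eef_rot: [0.994, 0.112, -0.007, -0.004]
contact_force: [-14.9, 2.6, 16.4]
opening: 0.0162
gripper_force: 60.9
```

```bash
python3 -m jog '[[220,1.26,-0.63,0.06,0,0,0],[220,2.65,-0.83,0.12,0,0,0],[220,4.04,-0.6,0.18,0,0,0],[220,5.29,0.06,0.24,0,0,0],[220,6.27,1.06,0.3,0,0,0]]'
```

```text
clock: 5.8
tool_pos: [0.6956, -0.0418, 0.2199]
eef_rot: [0.994, 0.108, -0.004, 0.004]
contact_force: [-6.4, -8.6, 9.3]
opening: 0.0165
gripper_force: 60.1
```

```bash
python3 -m jog '[[220,0.63,1.26,0.06,0,0,0],[220,0.83,2.65,0.12,0,0,0],[220,0.6,4.04,0.18,0,0,0],[220,-0.06,5.29,0.24,0,0,0],[220,-1.06,6.27,0.3,0,0,0]]'; python3 arc.py 54.6 5 2; python3 arc.py 64.6 5 2;python3 arc.py 74.6 5 2;python3 arc.py 84.6 5 2
```

```text
clock: 6.3
tool_pos: [0.6914, 0.0228, 0.2235]
eef_rot: [0.994, 0.109, 0.004, 0.003]
contact_force: [8.5, -7.6, -0.1]
opening: 0.0166
gripper_force: 59.6
-0.33 0.21 0.02 | -0.68 0.4 0.03 | 
-0.36 0.15 0.02 | -0.74 0.27 0.03 | 
-0.38 0.09 0.02 | -0.77 0.14 0.03 | 
-0.39 0.02 0.02 | -0.78 0.01 0.03 |
```

```bash
python3 -m jog '[[220,-0.14,0.08,0.01,0,0,0],[220,-0.27,0.17,0.01,0,0,0],[220,-0.41,0.25,0.02,0,0,0],[220,-0.54,0.33,0.03,0,0,0],[220,-0.68,0.4,0.03,0,0,0]]'; python3 -m jog '[[220,-0.15,0.06,0.01,0,0,0],[220,-0.29,0.12,0.01,0,0,0],[220,-0.44,0.18,0.02,0,0,0],[220,-0.59,0.23,0.03,0,0,0],[220,-0.74,0.27,0.03,0,0,0]]'; for i in 7 8 9 10 11 12 13 14 15 16 17 18 19 20 21 22 23 24; do echo -n "$i "; python3 arc.py ${i}4.6 5 2;done
```

```text
clock: 6.8
tool_pos: [0.6824, 0.0293, 0.2236]
eef_rot: [0.994, 0.11, 0.002, 0.001]
contact_force: [3.3, -4.6, 3.8]
opening: 0.0166
gripper_force: 59.6
clock: 7.3
tool_pos: [0.6752, 0.0321, 0.2239]
eef_rot: [0.994, 0.11, 0.002, 0.001]
contact_force: [4.1, -4.3, 2.7]
opening: 0.0163
gripper_force: 59.6
7 -0.38 0.09 0.02 | -0.77 0.14 0.03 | 
8 -0.39 0.02 0.02 | -0.78 0.01 0.03 | 
9 -0.39 -0.05 0.02 | -0.77 -0.13 0.03 | 
10 -0.38 -0.12 0.02 | -0.74 -0.26 0.03 | 
11 -0.35 -0.18 0.02 | -0.68 -0.39 0.03 | 
12 -0.31 -0.24 0.02 | -0.6 -0.5 0.03 | 
13 -0.27 -0.29 0.02 | -0.51 -0.6 0.03 | 
14 -0.21 -0.33 0.02 | -0.4 -0.68 0.03 | 
15 -0.15 -0.36 0.02 | -0.27 -0.74 0.03 | 
16 -0.09 -0.38 0.02 | -0.14 -0.77 0.03 | 
17 -0.02 -0.39 0.02 | -0.01 -0.78 0.03 | 
18 0.05 -0.39 0.02 | 0.13 -0.77 0.03 | 
19 0.12 -0.38 0.02 | 0.26 -0.74 0.03 | 
20 0.18 -0.35 0.02 | 0.39 -0.68 0.03 | 
21 0.24 -0.31 0.02 | 0.5 -0.6 0.03 | 
22 0.29 -0.27 0.02 | 0.6 -0.51 0.03 | 
23 0.33 -0.21 0.02 | 0.68 -0.4 0.03 | 
24 0.36 -0.15 0.02 | 0.74 -0.27 0.03 |
```

```bash
python3 -m jog '[[220,-0.15,0.03,0.01,0,0,0],[220,-0.31,0.07,0.01,0,0,0],[220,-0.46,0.1,0.02,0,0,0],[220,-0.62,0.12,0.03,0,0,0],[220,-0.77,0.14,0.03,0,0,0]]'
```

```text
clock: 7.8
tool_pos: [0.6677, 0.0337, 0.2243]
eef_rot: [0.994, 0.11, 0.002, 0.001]
contact_force: [4.3, -2.9, 3.1]
opening: 0.0162
gripper_force: 59.6
```

```bash
python3 -m jog '[[220,-0.16,0.01,0.01,0,0,0],[220,-0.31,0.02,0.01,0,0,0],[220,-0.47,0.02,0.02,0,0,0],[220,-0.62,0.02,0.03,0,0,0],[220,-0.78,0.01,0.03,0,0,0]]'
```

```text
clock: 8.3
tool_pos: [0.6602, 0.0341, 0.2246]
eef_rot: [0.994, 0.11, 0.003, 0.001]
contact_force: [5.4, -3.6, 3.3]
opening: 0.0161
gripper_force: 59.5
```

```bash
python3 -m jog '[[220,-0.16,-0.02,0.01,0,0,0],[220,-0.31,-0.04,0.01,0,0,0],[220,-0.46,-0.06,0.02,0,0,0],[220,-0.62,-0.09,0.03,0,0,0],[220,-0.77,-0.13,0.03,0,0,0]]'
```

```text
clock: 8.8
tool_pos: [0.6527, 0.0332, 0.2249]
eef_rot: [0.994, 0.11, 0.003, 0.0]
contact_force: [5.3, -2.2, 2.1]
opening: 0.0161
gripper_force: 59.5
```

```bash
python3 -m jog '[[220,-0.15,-0.04,0.01,0,0,0],[220,-0.3,-0.09,0.01,0,0,0],[220,-0.45,-0.14,0.02,0,0,0],[220,-0.6,-0.2,0.03,0,0,0],[220,-0.74,-0.26,0.03,0,0,0]]'
```

```text
clock: 9.3
tool_pos: [0.6479, 0.0318, 0.2253]
eef_rot: [0.994, 0.11, 0.006, -0.0]
contact_force: [12.7, -1.0, -2.8]
opening: 0.0163
gripper_force: 59.1
```

```bash
python3 -m jog '[[220,-0.05,-0.02,0,0,0,0],[220,-0.11,-0.05,0,0,0,0],[220,-0.16,-0.07,0,0,0,0],[220,-0.22,-0.1,0.01,0,0,0],[220,-0.27,-0.12,0.01,0,0,0]]'
```

```text
clock: 9.8
tool_pos: [0.6468, 0.0314, 0.2255]
eef_rot: [0.994, 0.11, 0.008, -0.001]
contact_force: [14.8, 0.1, -6.3]
opening: 0.0161
gripper_force: 58.8
```

```bash
python3 -m jog '[[220,-0.07,-0.03,0,0,0,0],[220,-0.14,-0.06,0,0,0,0],[220,-0.14,-0.06,0,0,0,0],[220,-0.14,-0.06,0,0,0,0],[220,-0.14,-0.06,0,0,0,0]]';python3 -m jog '[[220,0,0,0,0,0,0],[220,0,0,0,0,0,0],[220,0,0,0,0,0,0],[220,0,0,0,0,0,0],[220,0,0,0,0,0,0]]'; python3 -m jog '[[220,0,0,0,0,0,0],[220,0,0,0,0,0,0]]'
```

```text
clock: 10.3
tool_pos: [0.6463, 0.0312, 0.2255]
eef_rot: [0.994, 0.11, 0.009, -0.001]
contact_force: [16.9, 0.3, -6.6]
opening: 0.0165
gripper_force: 58.6
clock: 10.8
tool_pos: [0.6463, 0.0312, 0.2256]
eef_rot: [0.994, 0.11, 0.009, -0.001]
contact_force: [16.3, -0.6, -6.9]
opening: 0.0165
gripper_force: 58.6
clock: 11.0
tool_pos: [0.6462, 0.0312, 0.2255]
eef_rot: [0.994, 0.11, 0.009, -0.001]
contact_force: [15.9, 0.1, -7.6]
opening: 0.016
gripper_force: 58.6
```

```bash
python3 -m jog '[[220,0.14,0.06,0,0,0,0],[220,0.28,0.12,0,0,0,0],[220,0.42,0.18,0,0,0,0],[220,0.55,0.22,0,0,0,0],[220,0.55,0.22,0,0,0,0]]'
```

```text
clock: 11.5
tool_pos: [0.6487, 0.032, 0.2253]
eef_rot: [0.994, 0.11, 0.005, -0.0]
contact_force: [9.7, -1.6, -1.4]
opening: 0.0164
gripper_force: 59.3
```

```bash
python3 -m jog '[[220,0.14,0.04,0,0,0,0],[220,0.28,0.07,0,0,0,0],[220,0.4,0.1,0,0,0,0],[220,0.4,0.1,0,0,0,0]]'; python3 -m jog '[[150,0,0,0,0,0,0],[0,0,0,0,0,0,0],[0,0,0,0,0,0,0],[0,0,0,0,0,0,0],[0,0,0,0,0,0,0]]'; python3 -m jog '[[0,0,0,2,0,0,0],[0,0,0,4,0,0,0],[0,0,0,6,0,0,0],[0,0,0,8,0,0,0],[0,0,0,8,0,0,0]]'
```

```text
clock: 11.9
tool_pos: [0.6504, 0.0325, 0.2251]
eef_rot: [0.994, 0.11, 0.003, 0.0]
contact_force: [5.5, -1.4, 2.8]
opening: 0.0162
gripper_force: 59.7
clock: 12.4
tool_pos: [0.6479, 0.0325, 0.2243]
eef_rot: [0.994, 0.11, -0.0, -0.0]
contact_force: [-0.2, -0.0, 0.7]
opening: 0.0854
gripper_force: 0.0
clock: 12.9
tool_pos: [0.6499, 0.0325, 0.3076]
eef_rot: [0.994, 0.11, 0.003, -0.0]
contact_force: [0.0, 0.5, 0.1]
opening: 0.0853
gripper_force: 0.0
```

```bash
python3 -m jog '[[0,-3.2,-2.3,0,0,0,0],[0,-6.4,-4.6,0,0,0,0],[0,-9.4,-6.9,0,0,0,0],[0,-9.4,-6.9,-3,0,0,0],[0,-9.4,-6.9,-6,0,0,0]]'; python3 -m jog '[[0,0,0,-3.5,0,0,0],[0,0,0,-7,0,0,0],[0,0,0,-10,0,0,0],[0,0,0,-12,0,0,0],[0,0,0,-12,0,0,0]]'; python3 - <<'E'
from h import *
b=snap("scene","s2")[150:300,210:360]
cv2.imwrite("pics/crop3.png",cv2.resize(b,(600,600),interpolation=2))
E
```

```text
clock: 13.4
tool_pos: [0.5535, -0.0381, 0.2442]
eef_rot: [0.994, 0.109, 0.001, 0.0]
contact_force: [1.0, -0.4, -0.6]
opening: 0.0856
gripper_force: 0.0
clock: 13.9
tool_pos: [0.5514, -0.0367, 0.1213]
eef_rot: [0.994, 0.11, -0.004, -0.0]
contact_force: [0.1, 0.8, 0.0]
opening: 0.0852
gripper_force: 0.0
```

View pics/crop3.png

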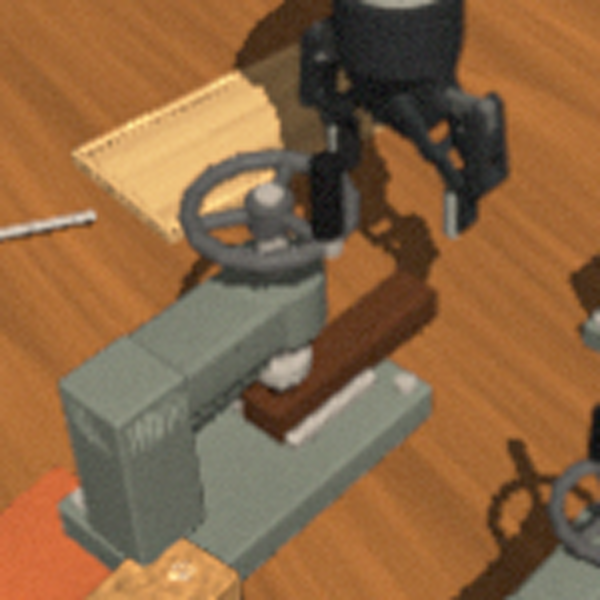

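The wheel is up, with its hub at crop (268,200). The open fingers at (345,140) and (460,200) straddle the line of the block's end at (425,285). I'll descend and grip.

```bash
python3 -m jog '[[0,0.3,0,-3,0,0,0],[0,0.3,0,-6,0,0,0],[0,0.3,0,-8.5,0,0,0],[0,0.3,0,-9.8,0,0,0],[0,0.3,0,-9.8,0,0,0]]';python3 -m jog '[[60,0,0,0,0,0,0],[120,0,0,0,0,0,0],[200,0,0,0,0,0,0],[200,0,0,0,0,0,0],[200,0,0,0,0,0,0]]';python3 -m jog '[[200,0,0,0,0,0,0],[200,0,0,0,0,0,0],[200,0,0,0,0,0,0]]'
```

```text
clock: 14.45
tool_pos: [0.5568, -0.0368, 0.026]
eef_rot: [0.994, 0.11, -0.001, -0.0]
contact_force: [-1.0, -0.1, 1.1]
opening: 0.0853
gripper_force: 0.0
clock: 14.95
tool_pos: [0.5579, -0.0369, 0.0277]
eef_rot: [0.994, 0.11, 0.001, 0.0]
contact_force: [-2.0, 0.4, 6.1]
opening: 0.0331
gripper_force: 61.6
clock: 15.25
tool_pos: [0.5579, -0.0368, 0.0277]
eef_rot: [0.994, 0.11, 0.001, 0.0]
contact_force: [-1.0, -0.6, 5.7]
opening: 0.0333
gripper_force: 61.6
```

```bash
python3 -m jog '[[90,0,0,0,0,0,0],[90,0,0,0,0,0,0],[90,0,0,0,0,0,0],[90,0,0,0.3,0,0,0],[90,0,0,0.6,0,0,0]]';python3 -m jog '[[90,0,0,0.3,0,0,0],[90,0,0,0.3,0,0,0],[200,0,0,0.3,0,0,0],[200,0,0,0.3,0,0,0],[200,0,0,0.3,0,0,0]]';python3 -m jog '[[200,0,0,0,0,0,0],[200,0,0,0,0,0,0],[200,0,0,0,0,0,0]]'
```

```text
clock: 15.75
tool_pos: [0.5571, -0.0368, 0.0326]
eef_rot: [0.994, 0.11, -0.0, 0.0]
contact_force: [0.6, -0.3, -0.4]
opening: 0.0552
gripper_force: 0.0
clock: 16.25
tool_pos: [0.5572, -0.0368, 0.0358]
eef_rot: [0.994, 0.11, 0.0, 0.0]
contact_force: [-1.5, 0.7, 5.1]
opening: 0.0326
gripper_force: 60.3
clock: 16.55
tool_pos: [0.5572, -0.0368, 0.0358]
eef_rot: [0.994, 0.11, 0.0, 0.0]
contact_force: [-0.2, 0.6, 5.1]
opening: 0.0326
gripper_force: 60.4
```

```bash
python3 -m jog '[[200,0,0,0.1,0,0,0],[200,0,0,0.15,0,0,0],[200,-0.4,-0.09,0.15,0,0,0],[200,-0.9,-0.2,0.15,0,0,0],[200,-1.4,-0.32,0.15,0,0,0]]'
```

```text
clock: 17.05
tool_pos: [0.5424, -0.0402, 0.0368]
eef_rot: [0.994, 0.11, -0.0, 0.0]
contact_force: [-0.4, -0.0, 0.1]
opening: 0.0326
gripper_force: 59.8
```

```bash
python3 -m jog '[[200,-1.4,-0.32,0,0,0,0],[200,-2.8,-0.64,0,0,0,0],[200,-4.2,-0.95,0,0,0,0],[200,-5.5,-1.25,0,0,0,0],[200,-6.8,-1.54,0,0,0,0]]'; python3 -m jog '[[200,-0.4,-0.09,0,0,0,0],[200,-0.4,-0.09,2,0,0,0],[200,-0.4,-0.09,4,0,0,0],[200,-0.4,-0.09,6,0,0,0],[200,-0.4,-0.09,8,0,0,0]]'
```

```text
clock: 17.55
tool_pos: [0.4742, -0.0557, 0.0371]
eef_rot: [0.994, 0.11, -0.0, 0.0]
contact_force: [-0.3, -0.6, -0.1]
opening: 0.0328
gripper_force: 59.8
clock: 18.05
tool_pos: [0.4714, -0.0562, 0.1179]
eef_rot: [0.994, 0.11, 0.0, 0.0]
contact_force: [0.8, 0.2, -0.6]
opening: 0.0325
gripper_force: 59.7
```

```bash
python3 -m jog '[[200,0,-3,0,0,0,0],[200,-0.1,-7,0,0,0,-2],[200,-0.3,-11,0,0,0,-4],[200,-0.4,-15,0,0,0,-6],[200,-0.5,-19,0,0,0,-8]]'; python3 -m jog '[[200,-0.1,-3,0,0,0,0],[200,-0.2,-6,0,0,0,0],[200,-0.2,-6.1,0,0,0,0],[200,-0.2,-6.1,0,0,0,0]]'; python3 - <<'E'
from h import *
a=snap("top","t4")[150:280,340:460]; b=snap("scene","s4")[120:240,190:340]
o=np.zeros((480,800,3),np.uint8); o[:433,:400]=cv2.resize(a,(400,433),interpolation=2); o[:320,400:]=cv2.resize(b,(400,320),interpolation=2); cv2.imwrite("pics/crop4.png",o)
E
```

```text
clock: 18.55
tool_pos: [0.4662, -0.2479, 0.1171]
eef_rot: [0.999, 0.04, 0.0, 0.0]
contact_force: [0.8, -0.2, -0.7]
opening: 0.0326
gripper_force: 59.9
clock: 18.95
tool_pos: [0.4639, -0.308, 0.1169]
eef_rot: [0.999, 0.04, 0.0, 0.0]
contact_force: [0.2, 1.4, -1.1]
opening: 0.0325
gripper_force: 59.8
```

View pics/crop4.png

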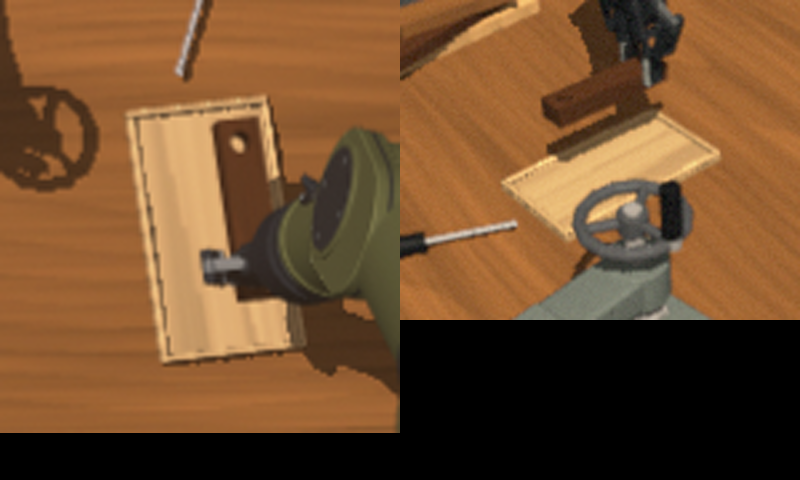

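The block hangs level over the tray. In the crop its hole is at (237,143) and the tray runs from (130,110) to (300,350). The rightward offset is the parallax expected at this height. I'll lower it.

```bash
python3 -m jog '[[200,0,0,-2.5,0,0,0],[200,0,0,-5,0,0,0],[200,0,0,-7.5,0,0,0],[200,0,0,-9,0,0,0],[200,0,0,-9.7,0,0,0]]'; python3 -m jog '[[200,0,0,-0.1,0,0,0],[200,0,0,-0.2,0,0,0],[200,0,0,-0.3,0,0,0],[200,0,0,-0.4,0,0,0],[200,0,0,-0.5,0,0,0]]'
```

```text
clock: 19.55
tool_pos: [0.4641, -0.3056, 0.0188]
eef_rot: [0.999, 0.042, -0.001, -0.001]
contact_force: [0.6, 1.1, -1.1]
opening: 0.0328
gripper_force: 59.8
clock: 20.05
tool_pos: [0.4645, -0.3076, 0.0155]
eef_rot: [0.999, 0.04, 0.0, 0.0]
contact_force: [0.4, -0.3, -1.0]
opening: 0.0328
gripper_force: 59.8
```

```bash
python3 -m jog '[[200,0,0,-0.08,0,0,0],[200,0,0,-0.16,0,0,0],[200,0,0,-0.24,0,0,0],[200,0,0,-0.32,0,0,0],[200,0,0,-0.4,0,0,0]]'; python3 -m jog '[[200,0,0,-0.03,0,0,0],[200,0,0,-0.06,0,0,0],[200,0,0,-0.1,0,0,0],[200,0,0,-0.1,0,0,0]]'
```

```text
clock: 20.55
tool_pos: [0.4642, -0.3073, 0.0119]
eef_rot: [0.999, 0.04, -0.0, 0.0]
contact_force: [-2.2, 1.8, 15.3]
opening: 0.0327
gripper_force: 61.9
clock: 20.95
tool_pos: [0.4642, -0.3073, 0.0119]
eef_rot: [0.999, 0.04, 0.0, 0.0]
contact_force: [-2.4, 2.4, 17.3]
opening: 0.0327
gripper_force: 62.0
```

```bash
python3 -m jog '[[200,0,0,0.1,0,0,0],[200,0,0,0.2,0,0,0],[200,0,0,0.28,0,0,0],[200,0,0,0.28,0,0,0]]'
```

```text
clock: 21.35
tool_pos: [0.4642, -0.3073, 0.0127]
eef_rot: [0.999, 0.041, -0.0, -0.0]
contact_force: [0.1, 0.0, -2.3]
opening: 0.0326
gripper_force: 59.8
```

```bash
python3 -m jog '[[200,0,0,-0.06,0,0,0],[120,0,0,-0.06,0,0,0],[100,0,0,-0.06,0,0,0],[100,0,0,-0.06,0,0,0],[100,0,0,-0.06,0,0,0]]'; python3 -m jog '[[100,0,0,1,0,0,0],[100,0,0,3,0,0,0],[100,0,0,6,0,0,0],[100,0,0,10,0,0,0],[100,0,0,15,0,0,0]]'; python3 -m jog '[[100,-3,-3,3,0,0,0],[100,-6,-6,3,0,0,0],[100,-9,-9,3,0,0,0],[100,-12,-13,3,0,0,0],[100,-14,-17,3,0,0,0]]';  python3 - <<'E'
from h import *
a=snap("top","t5")[90:280,250:450]; b=snap("scene","s5")[150:300,190:340]
o=np.zeros((400,800,3),np.uint8); o[:380,:400]=cv2.resize(a,(400,380),interpolation=2); o[:,400:]=cv2.resize(b,(400,400),interpolation=2); cv2.imwrite("pics/crop5.png",o)
E
```

```text
clock: 21.85
tool_pos: [0.4643, -0.3073, 0.0123]
eef_rot: [0.999, 0.041, 0.0, 0.0]
contact_force: [0.4, -0.1, -0.4]
opening: 0.0522
gripper_force: 0.0
clock: 22.35
tool_pos: [0.4631, -0.3067, 0.1633]
eef_rot: [0.999, 0.041, -0.001, -0.001]
contact_force: [0.9, -0.7, 0.3]
opening: 0.0522
gripper_force: 0.0
clock: 22.85
tool_pos: [0.3212, -0.4785, 0.1932]
eef_rot: [0.999, 0.04, -0.001, 0.0]
contact_force: [0.2, -1.0, 0.6]
opening: 0.0518
gripper_force: 0.0
```

View pics/crop5.png

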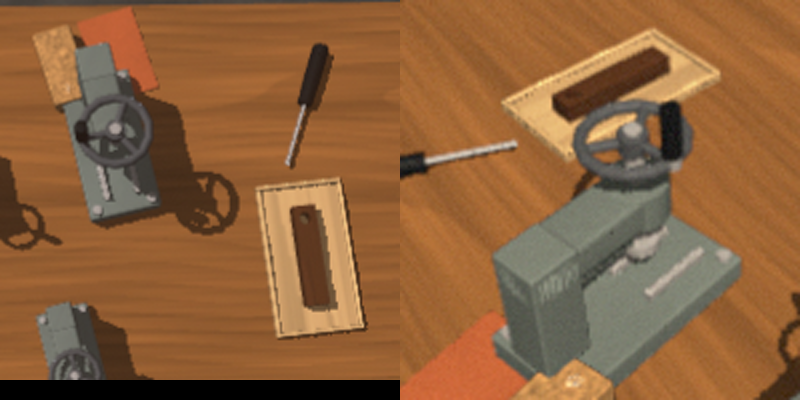

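The block lies flat in the middle of the tray, at crop (313,257). The press is empty with its wheel up, and the other things shown are undisturbed.

```bash
python3 -m jog '[[100,0,0,0,0,0,0],[100,0,0,0,0,0,0],[100,0,0,0,0,0,0]]'; python3 -c "
from workcell import robot
print(robot.job_done())"
```

```text
clock: 23.25
tool_pos: [0.3256, -0.4757, 0.1926]
eef_rot: [0.999, 0.042, 0.0, -0.0]
contact_force: [-0.4, 0.4, 0.8]
opening: 0.0518
gripper_force: 0.0
the job is handed in; nothing more can be done
None
```

I handed the job in at 23 s: the screw is up and was held against its stop at about 15 N for over half a second, and the block was drawn straight out and lies flat in the tray, though it met the tray floor at about 17 N before I eased off and let go.

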